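Lay out an engraved gift set on the display mat

TASK

Lay out the engraved gift set on the black mat: the red ring box flat in the middle of the mat, between the two coasters and squared up with the mat's edges, the gold medal lying centred on top of it, the silver medal lying flat on the mat in front of the box (on the robot's side), half-way between the box and the mat's near edge, the amber bottle upright on the middle of the cork coaster and the frosted cup, open side up, on the middle of the blue coaster. Leave the green bottle standing where it is, and do not let either bottle tip over.

Things in the scene. Friction and masses are not known exactly. Their poses are not given: they have to be found in the camera images.
- mat: black leather display mat with a thin pale stitched border, fixed, 190 mm (its x) by 260 mm (its y), 4 mm thick. Origin at the centre of its underside, on the table. Its x axis points away from the robot (turned at most 0.25 rad either way), so its near long edge is at x = -95 mm; y to the robot's left; z up
- cork_coaster: round tan cork coaster fixed on the mat, 76 mm across, 5 mm thick. Origin at the centre of its underside (4 mm above the table; its top is 9 mm above the table). It lies 80 mm to the left or right of the mat's centre on the mat's y axis; which side changes
- blue_coaster: round blue coaster fixed on the mat, 76 mm across, 5 mm thick. Origin at the centre of its underside (4 mm above the table; top 9 mm above the table). It lies 80 mm from the mat's centre, on the other side from the cork coaster
- amber_bottle_mid (a point): brown amber glass miniature bottle, white label band, cream cap, standing upright and loose, about 130 g, 106 mm tall. The straight body is 39 mm across from the foot up to 62 mm; above that it narrows to an 18 mm neck and a 22 mm cap. The point is on its axis, half-way up, 53 mm above its foot; z points up to the cap. Best gripped across the body, 40 mm above the foot
- cup_mid (a point): small frosted pale-grey plastic measuring cup, open side up, loose, about 40 g, 45 mm tall, 54 mm across at the rim and 52 mm at the foot, wall 3 mm. The point is on its axis, half-way up (22.5 mm above the foot); z up. Firm enough to grip across the outside
- gift_box_mid (a point): small dark red closed ring box with a thin brass line round it, rigid, loose, about 90 g, 45 x 45 mm, 35 mm tall. The point is at its centre (17.5 mm above the underside); x and y are square to its sides, z up; all four sides look alike
- gold_medal_mid (a point): gold-coloured round medal lying flat, loose, about 90 g, 38 mm across, 10 mm thick. The point is at its centre, 5 mm above its underside; z is its axis, up
- silver_medal_mid (a point): silver-coloured round medal lying flat, loose, about 90 g, 38 mm across, 10 mm thick. The point is at its centre, 5 mm above its underside; z is its axis, up
- green_bottle_mid (a point): dark green glass miniature bottle, pale green label band, steel cap, of the same shape and size as the amber one (106 mm tall, body 39 mm across), upright and loose; not part of the set, to be left where it is. The point is on its axis, 53 mm above its foot
Things that resemble listed ones, but are neither listed nor needed, are in the scene too. Several things have the shape of the cork_coaster; the one meant has the colours described above.

How it is judged:
By the outcome, as a careful person would: the job done as asked, in the order asked, and still so for the second after the job is handed in, with the robot touching nothing.
It also fails if it takes over 128 s, if anything falls off the work surface, if the arm or the gripper's body presses on something with over 40 N, if the wrist force passes 120 N, or if a joint passes its speed limit or range.

ROBOT

A 7-joint arm with a two-finger parallel gripper is mounted at the origin on the work surface. World frame = base frame: x ahead of the robot, y to its left, z up, the work surface at z = 0. Lengths are in m, angles in rad, forces in N, time in s.
With the tool pointing down it reaches from about 0.425 to 0.8 m from the base axis. Payload 8.3 kg.
Tool frame: the origin (TCP) lies at the very end of the fingers, on their centre line; the grasp point (between the pads) lies 19 mm behind it; z points along the fingers, x is the direction in which the jaws open and shut, and the axes are right-handed (so a half turn about z gives the same grasp; the last joint's range is limited). The gripper opens to 85 mm and grips with 20 to 120 N. Pads are 22 mm wide; open, the fingers measure 114 mm over their backs; the gripper's body (76 mm by 85 mm) begins 54 mm behind the grasp point. The pads swing forward as they close: fully open they stand 13 mm farther back than shut.
Start: joints at [-0.063, 0.383, 0.016, 1.37, -0.006, 1.388, -0.046], TCP at [0.625, 0, 0.231] pointing down, gripper open.
Joint ranges: [-2.95, 2.95], [-0.25, 2.06], [-1.52, 1.56], [0.18, 2.33], [-1.44, 4.58], [0.02, 2.06], [-3.01, 3.01]. Speed limits (rad/s): [2.39, 2.39, 3.01, 3.01, 3.14, 3.14, 3.14].

INTERFACE

Orientations are given as a unit quaternion [w, x, y, z].
In Python, from station import manip gives the robot as it stands. The module is installed in compiled form; this text tells all that it offers.
- The arm moves only by the shell command python3 -m pendant 'ROWS' [OPENING] [FORCE]. ROWS is JSON, one flat list of numbers, 6 for each row, row after row: the shift along the tool's x, y, z in units of 40 mm (1.0 is 40 mm), then the turn, a rotation vector about the tool's x, y, z in units of 10 degrees (1.0 is 10 degrees). In form: [x, y, z, rx, ry, rz, x, y, z, rx, ry, rz, ...]. A call has 1 to 5 rows; each row shifts and turns the commanded pose from where the row before left it, along the tool's axes as they then stand; what a row does not reach is not made up. A row lasts 1/8 s, in which the tool goes at most 62.5 mm and 10.7 degrees, less where a joint would pass 70% of its speed; a pose out of reach is approached as far as the arm can. A call is refused whole if a number of a shift passes 1 or a number of a turn 1, either way. A call with a gripper value outside its range is refused whole. OPENING is the closure, from 0 (fully open) to 1 (shut), set as the call begins (- or left out, the last holds). The fingers move at their own pace and stop on an object; FORCE is the grip in N (left out, the last holds). Time passes only in rows, so rows that do not move let the fingers close. It gives the time, the measured TCP pose, the force and the opening at its end, in the units of the state.
- manip.state(): the state, without advancing time (a new reading comes with each control period).
- manip.camera(name): name is "scene" or "side" or "wrist"; returns the picture (420x560x3 uint8, red, green, blue); there is no depth.
- manip.calibration(name): a dict with "fx", "fy", "cx", "cy" (pixels), "k1" (the pictures are not rectified: a ray, as slopes to the right and down, at radius r is drawn at 1 + k1 r^2 times it, then the intrinsics apply), "position" and "attitude" of the camera in the world; the wrist camera has in their place "T_tool_cam" (4x4, takes a point from camera to tool coordinates, whose origin is the TCP and whose axes are the tool frame's). Camera axes: x right, y down, z forward; pixel columns grow to the right and rows downward; lengths in m; the calibration is good to about 2 mm. A picture is of the moment at which its call begins: read the wrist's pose just before it. calibration takes no time and is no camera call.
- manip.sign_off(): hands the job in, once; it reports no verdict.
The state is a dict: "clock": time; "joint_positions": joint angles; "dq": joint speeds; "joint_efforts": joint torques, N m; "eef_pos": TCP position; "eef_rot": TCP orientation; "contact_force": force on the tool from outside, world axes, zero at the start; "ft_torque": the same for the moment, N m; "finger_gap": opening from 0.0 (shut) to 1.0 (fully open).
Only numpy, scipy, OpenCV 4.12 (cv2) and the standard library are available. Lean on these libraries where they do the work, as an engineer would, in place of code of your own. Each camera call takes 0.05 s, during which the arm holds its last target. There are 200 camera calls.

## Working session

There is one attempt and no reset: what is moved stays moved. The work goes in short steps, Python scripts to look and compute and a shell command to move; the robot and the scene stay as the last step left them, time stands still between calls to the robot, and variables do not carry over. Pictures are saved under pics/ and viewed, about 12 in all and at most 16, crops included, and the job is handed in when it is done.

```bash
mkdir -p pics; cat > h.py <<'E'
import numpy as np, cv2
from station import manip
from scipy.spatial.transform import Rotation as R
def rot(q): return R.from_quat([q[1],q[2],q[3],q[0]])
def snap(n,name):
    s=manip.state(); im=np.array(manip.camera(n)); cv2.imwrite(f'pics/{name}.png',im[:,:,::-1]); np.save(f'pics/{name}.npy',im)
    c=manip.calibration(n)
    if 'T_tool_cam' in c:
        T=np.eye(4);T[:3,:3]=rot(s['eef_rot']).as_matrix();T[:3,3]=s['eef_pos'];T=T@np.array(c['T_tool_cam'])
    else:
        T=np.eye(4);a=np.array(c['attitude']);T[:3,:3]=a if a.shape==(3,3) else rot(a).as_matrix();T[:3,3]=c['position']
    np.save(f'pics/{name}_T.npy',T)
    return im,T,c
def load(n,name): return np.load(f'pics/{name}.npy'),np.load(f'pics/{name}_T.npy'),manip.calibration(n)
def ray(px,T,c):
    px=np.atleast_2d(np.array(px,float)); d=(px-[c['cx'],c['cy']])/[c['fx'],c['fy']]
    u=d.copy()
    for _ in range(20): u=d/(1+c['k1']*(u**2).sum(1,keepdims=True))
    v=np.c_[u,np.ones(len(u))]@T[:3,:3].T
    return T[:3,3],v
def plane(px,z,T,c):
    o,v=ray(px,T,c); return o+v*((z-o[2])/v[:,2])[:,None]
def proj(P,T,c):
    p=(np.atleast_2d(P)-T[:3,3])@T[:3,:3]; u=p[:,:2]/p[:,2:]
    u=u*(1+c['k1']*(u**2).sum(1,keepdims=True)); return u*[c['fx'],c['fy']]+[c['cx'],c['cy']]
E
python3 - <<'E'
from h import *
s=manip.state();print(s)
for n in('scene','side','wrist'):
    im,T,c=snap(n,n+'0');print(n,c)
a=[cv2.imread(f'pics/{n}0.png') for n in('scene','side')]
E
```

```text
{'clock': 0.0, 'joint_positions': array([-0.06288851,  0.38426286,  0.0163529 ,  1.37114414, -0.00630782,
        1.38818288, -0.04652011]), 'dq': array([ 0.00035808,  0.00138004, -0.0017601 , -0.00049569,  0.00049384,
       -0.00042678,  0.00126418]), 'joint_efforts': array([-4.50568632e-04, -6.27588844e+01,  8.43669288e-01, -3.71825659e+01,
        1.65239023e-02,  1.39937960e-02, -1.08329079e-04]), 'eef_pos': array([6.24506956e-01, 4.41947546e-05, 2.30267820e-01]), 'eef_rot': array([ 1.00283206e-05,  9.99999525e-01,  2.51562738e-05, -9.74214785e-04]), 'contact_force': array([ 0.4222137 , -0.52649962, -0.55157217]), 'ft_torque': array([0.07494161, 0.00466318, 0.03578599]), 'finger_gap': 1.0019390984530343}
scene {'fx': 500.1490220239371, 'fy': 500.1490220239371, 'cx': 277.0455928010838, 'cy': 205.99549170327577, 'k1': 0.04632736812027508, 'position': array([ 1.06796147, -0.67196112,  0.90174616]), 'attitude': array([-0.36106397,  0.87880631,  0.28610718, -0.12439843])}
side {'fx': 475.43976331456105, 'fy': 475.43976331456105, 'cx': 283.5496379542892, 'cy': 203.9848489226018, 'k1': 0.01804167595493163, 'position': array([ 0.05314496, -1.01544078,  0.76417826]), 'attitude': array([-0.47882725,  0.8437724 , -0.21336213,  0.11510518])}
wrist {'fx': 292.41193982677, 'fy': 292.41193982677, 'cx': 278.7764511954554, 'cy': 207.40222536607928, 'k1': 0.01903248206333589, 'T_tool_cam': array([[ 9.99999475e-01, -7.65812134e-04,  6.81287803e-04,
        -6.08838481e-05],
       [ 5.45163016e-04,  9.60239359e-01,  2.79177498e-01,
        -7.06041367e-02],
       [-8.67996879e-04, -2.79176980e-01,  9.60239273e-01,
        -1.42584887e-01],
       [ 0.00000000e+00,  0.00000000e+00,  0.00000000e+00,
         1.00000000e+00]])}
```

View pics/scene0.png

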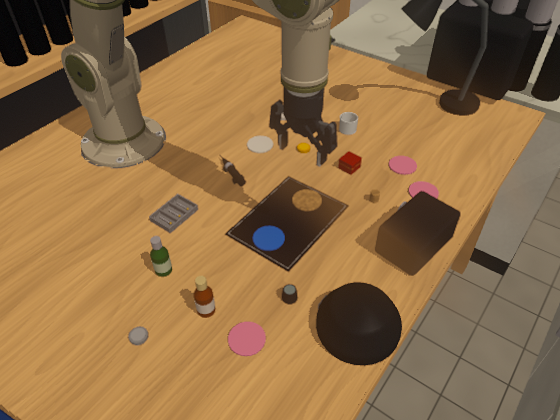

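View pics/side0.png

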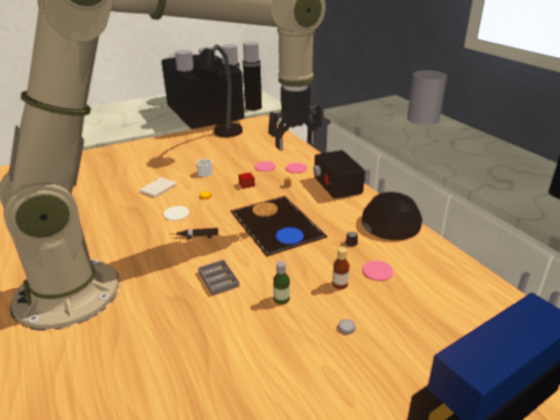

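View pics/wrist0.png

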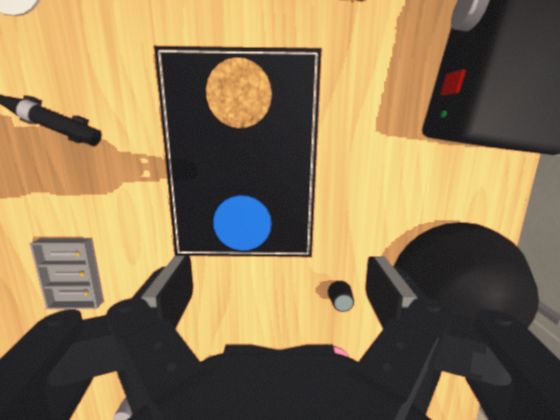

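The scene view shows the green bottle (160,258), amber bottle (204,298), silver thing (138,335), gold (303,147), cup (348,123), red box (350,162), cork (307,200) and blue coaster (268,238). The side view agrees. The wrist view shows the mat and both coasters. I'll measure them and enlarge the lookalikes.

```bash
cat >> h.py <<'E'
def blob(im,lo,hi,box=None):
    h=cv2.cvtColor(im,cv2.COLOR_RGB2HSV); m=cv2.inRange(h,np.array(lo),np.array(hi))
    if box is not None:
        k=np.zeros_like(m);x0,y0,x1,y1=box;k[y0:y1,x0:x1]=1;m=m*k
    cs,_=cv2.findContours(m,cv2.RETR_EXTERNAL,cv2.CHAIN_APPROX_NONE)
    return max(cs,key=cv2.contourArea)[:,0,:].astype(float)
def circ(cn,z,T,c):
    P=plane(cn,z,T,c)[:,:2].astype(np.float32); (x,y),(a,b),_=cv2.fitEllipse(P); return np.array([x,y]),(a,b)
E
python3 - <<'E'
from h import *
im,T,c=load('wrist','wrist0')
b=blob(im,(100,150,80),(125,255,255)); print('blue',circ(b,.009,T,c))
k=blob(im,(5,60,80),(25,255,255),(195,54,285,140)); print('cork',circ(k,.009,T,c))
print('matcorners',plane([(155,47),(321,48),(311,256),(175,255)],.004,T,c)[:,:2])
S,TS,cs=load('scene','scene0');D,TD,cd=load('side','side0')
def tri(p,q):
    o1,v1=ray(p,TS,cs);o2,v2=ray(q,TD,cd);v1=v1[0];v2=v2[0]
    t=np.linalg.lstsq(np.c_[v1,-v2],o2-o1,rcond=None)[0];a=o1+t[0]*v1;b=o2+t[1]*v2
    return (a+b)/2,np.linalg.norm(a-b)
for n,p,q in [('green cap',(155,241),(281,265)),('amber cap',(200,283),(341.5,252)),('silver',(138,335),(346.5,326)),('gold',(303,147),(205.5,195)),('box',(350,162),(246,180)),('cup',(348,122.5),(204.5,167)),('pink',(247,338),(378,270)),('pen',(233,172),(200,233)),('blk',(289,293),(351,238)),('cork',(375,196),(287,182))]: print(n,*tri(p,q))
def crop(I,x,y,w=50,h=38): return cv2.resize(I[max(y-h,0):y+h,max(x-w,0):x+w],(400,300),interpolation=cv2.INTER_CUBIC)[:,:,::-1]
o=np.vstack([np.hstack([crop(S,180,300,70,52),crop(S,330,145)]),np.hstack([crop(D,335,300,70,52),crop(D,215,180,60,45)])]);cv2.imwrite('pics/crop1.png',o)
E
```

```text
blue (array([ 0.57581919, -0.05688608]), (0.07672912627458572, 0.07715606689453125))
cork (array([0.57756692, 0.10264252]), (0.07647953182458878, 0.07652544975280762))
matcorners [[ 0.48521116  0.1513234 ]
 [ 0.67209001  0.15065963]
 [ 0.66877073 -0.10645113]
 [ 0.48156614 -0.10477554]]
green cap [ 0.43781019 -0.26832682  0.09976254] 0.0015355710544844518
amber cap [ 0.58632724 -0.29023143  0.09563808] 0.0038448350937848198
silver [ 0.51890063 -0.41601677  0.00459398] 0.0010036486118515991
gold [0.44844777 0.27694933 0.00410212] 0.001060764321519364
box [0.59656642 0.28709312 0.01467499] 0.0006454994958503541
cup [0.50361534 0.43160251 0.02258229] 0.0009247507357359875
pink [ 0.69999022 -0.29203328  0.00115147] 0.0005614806766971367
pen [0.35827283 0.0730327  0.00861672] 0.0008986638956949058
blk [ 0.71000791 -0.16013456  0.01375925] 0.002978011916993348
cork [0.71372899 0.214273   0.0097672 ] 0.0025339388874051306
```

View pics/crop1.png

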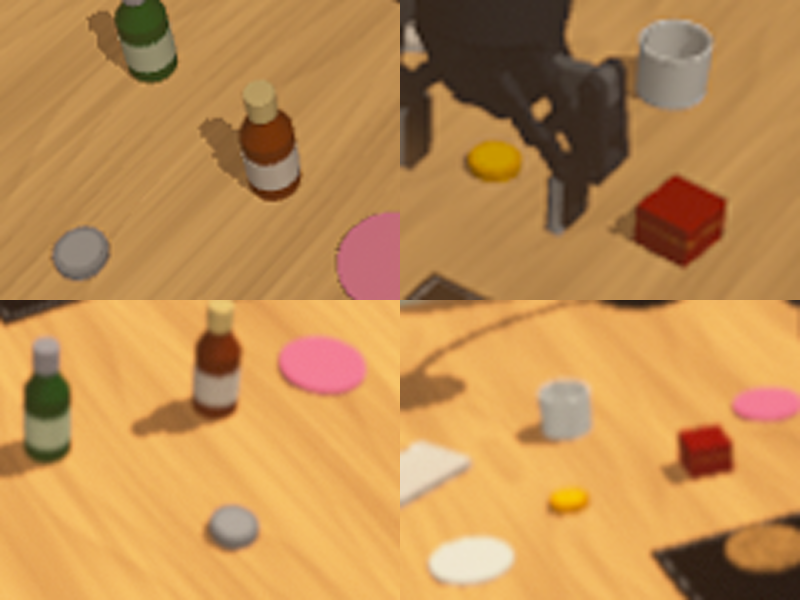

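The crops show one match each: amber bottle (204,298), which is brown with a cream cap against the green one at (160,258) with a steel cap. Also silver disc (138,335), gold disc (303,147), red box (350,162) and grey cup (348,123). The cork coaster is the tan disc on the mat; the pink and white discs are off it. First I'll hover over the box.

```bash
python3 -m pendant '[-0.1,-1,0,0,0,0,-0.1,-1,0,0,0,0,-0.1,-1,0,0,0,0,-0.1,-1,0,0,0,0,-0.1,-1,0,0,0,0]' 0 40
python3 -m pendant '[-0.1,-1,0,0,0,0,-0.1,-1,0,0,0,0,0,-0.2,0,0,0,0,0,0,0,0,0,0]'
python3 - <<'E'
from h import *
print(manip.state()['eef_pos'],manip.state()['eef_rot'])
im,T,c=snap('wrist','wbox')
h=cv2.cvtColor(im,cv2.COLOR_RGB2HSV);m=(((h[...,0]<8)|(h[...,0]>172))&(h[...,1]>150)&(h[...,2]>50)).astype(np.uint8)
cn=max(cv2.findContours(m,0,cv2.CHAIN_APPROX_NONE)[0],key=cv2.contourArea)[:,0].astype(float)
P=plane(cn,.035,T,c)[:,:2].astype(np.float32)
print(cv2.minAreaRect(P*1000),cv2.boundingRect(cn.astype(np.int32)))
E
```

```text
clock: 0.78
eef_pos: [0.6046, 0.2012, 0.2309]
eef_rot: [0.0, 1.0, -0.0, -0.0]
contact_force: [0.8, 0.1, 0.5]
finger_gap: 1.0
clock: 1.27
eef_pos: [0.5968, 0.2882, 0.2307]
eef_rot: [0.0, 1.0, 0.0, -0.0]
contact_force: [0.2, -0.1, -0.8]
finger_gap: 1.0
[0.59677484 0.28817696 0.23072397] [ 3.25334872e-04  9.99999757e-01  4.83325973e-04 -3.83772719e-04]
((597.2067260742188, 283.5938415527344), (47.12924575805664, 43.720794677734375), 84.08149719238281) (260, 168, 40, 42)
```

View pics/wbox.png

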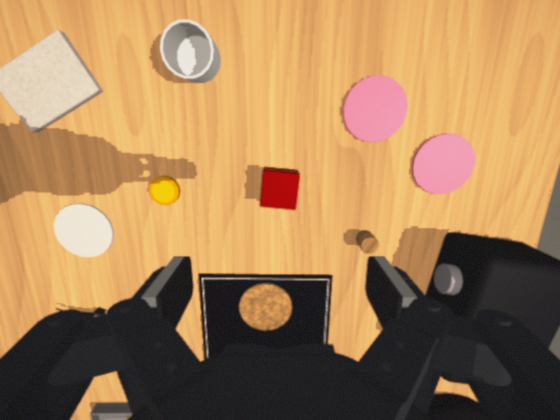

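Box confirmed at pixels (260–300,168–210), turned about −6°. The cup is at (188,48) and gold at (164,190) in the same view. Descending on the box.

```bash
python3 -m pendant '[0,0.14,1,0,0,0.59,0,0,1,0,0,0,0,0,1,0,0,0,0,0,1,0,0,0,0,0,1,0,0,0]'
python3 -m pendant '[0,0,0.4,0,0,0,0,0,0.22,0,0,0,0,0,0,0,0,0]'
python3 -m pendant '[0,0,0,0,0,0,0,0,0,0,0,0,0,0,0,0,0,0,0,0,0,0,0,0,0,0,0,0,0,0]' 1 40
python3 - <<'E'
from h import *
for n,a in(('wrist','wbox'),):
    im,T,c=load(n,a)
    h=cv2.cvtColor(im,cv2.COLOR_RGB2HSV)
    print('V col280',h[160:216:2,280,2])
    g=blob(im,(20,180,120),(32,255,255),(140,165,190,215)); print('gold',circ(g,.010,T,c))
E
```

```text
clock: 1.95
eef_pos: [0.5979, 0.2798, 0.0304]
eef_rot: [0.0, 0.999, -0.053, 0.0]
contact_force: [0.8, 0.6, -0.5]
finger_gap: 0.998
clock: 2.33
eef_pos: [0.5976, 0.2822, 0.0073]
eef_rot: [-0.0, 0.999, -0.052, 0.0]
contact_force: [-0.3, -0.3, -1.1]
finger_gap: 1.002
clock: 2.95
eef_pos: [0.5977, 0.2829, 0.0077]
eef_rot: [-0.001, 0.999, -0.051, 0.001]
contact_force: [-1.1, -0.7, 6.6]
finger_gap: 0.519
V col280 [242 242 242 241 153 102 139 179 178 177 177 175 177 176 177 175 176 173
 175 174 175 174 173 174 200 242 242 241]
gold (array([0.45025027, 0.27361822]), (0.03211488574743271, 0.036218613386154175))
```

```bash
python3 -m pendant '[0,0,-1,0,0,0,0,0,-1,0,0,-0.53,-0.09,1,0,0,0,0,-0.09,1,0,0,0,0,-0.09,1,0,0,0,0]'
python3 -m pendant '[-0.09,1,0,0,0,0,-0.09,1,0,0,0,0,0,1,0,0,0,0,0,0.5,0,0,0,0,0,0,0,0,0,0]'
python3 - <<'E'
from h import *
s=manip.state();print(s['eef_pos'],rot(s['eef_rot']).as_matrix()[:2,0],s['finger_gap'])
E
```

```text
clock: 3.58
eef_pos: [0.5845, 0.1613, 0.0864]
eef_rot: [0.0, 1.0, -0.005, -0.0]
contact_force: [-0.0, 0.3, -0.9]
finger_gap: 0.519
clock: 4.2
eef_pos: [0.5763, 0.0214, 0.0864]
eef_rot: [0.0, 1.0, -0.006, -0.0]
contact_force: [0.2, 0.5, -0.9]
finger_gap: 0.519
[0.57626874 0.02143708 0.0864248 ] [ 0.99991548 -0.01299947] 0.5191672329576043
```

```bash
python3 -m pendant '[0.02,-0.04,1,0,0,0,0,0,0.5,0,0,0,0,0,0.3,0,0,0,0,0,0.04,0,0,0,0,0,0,0,0,0]'
python3 -m pendant '[0,0,0.02,0,0,0,0,0,0,0,0,0]'
python3 -m pendant '[0,0,0,0,0,0,0,0,0,0,0,0,0,0,0,0,0,0,0,0,0,0,0,0]' 0.1
python3 -m pendant '[0,0,-1,0,0,0,0,0,-1,0,0,0,0,0,-1,0,0,0,0,-0.5,-1,0,0,0,0,0,0,0,0,0]' 0
python3 - <<'E'
from h import *
im,T,c=snap('wrist','wplaced')
h=cv2.cvtColor(im,cv2.COLOR_RGB2HSV);m=(((h[...,0]<8)|(h[...,0]>172))&(h[...,1]>150)&(h[...,2]>140)).astype(np.uint8)
cn=max(cv2.findContours(m,0,cv2.CHAIN_APPROX_NONE)[0],key=cv2.contourArea)[:,0].astype(float)
print(cv2.minAreaRect(plane(cn,.039,T,c)[:,:2].astype(np.float32)*1000),cv2.boundingRect(cn.astype(np.int32)))
b=blob(im,(100,150,80),(125,255,255)); print('blue',circ(b,.009,T,c))
E
```

```text
clock: 4.82
eef_pos: [0.5777, 0.0249, 0.0137]
eef_rot: [-0.0, 1.0, -0.005, 0.001]
contact_force: [1.1, 0.5, -1.1]
finger_gap: 0.519
clock: 5.08
eef_pos: [0.5774, 0.0242, 0.0127]
eef_rot: [-0.0, 1.0, -0.005, 0.0]
contact_force: [0.3, -0.4, 0.4]
finger_gap: 0.522
clock: 5.58
eef_pos: [0.5771, 0.0243, 0.0121]
eef_rot: [-0.0, 1.0, -0.005, -0.0]
contact_force: [-0.6, -0.5, 0.5]
finger_gap: 0.902
clock: 6.2
eef_pos: [0.5793, 0.0466, 0.1761]
eef_rot: [-0.001, 1.0, -0.004, 0.003]
contact_force: [0.4, -0.1, -0.5]
finger_gap: 1.005
((577.7196655273438, 23.104145050048828), (43.565460205078125, 43.682029724121094), 89.33474731445312) (255, 199, 44, 42)
blue (array([ 0.57548153, -0.05662886]), (0.07672340422868729, 0.07722103595733643))
```

View pics/wplaced.png

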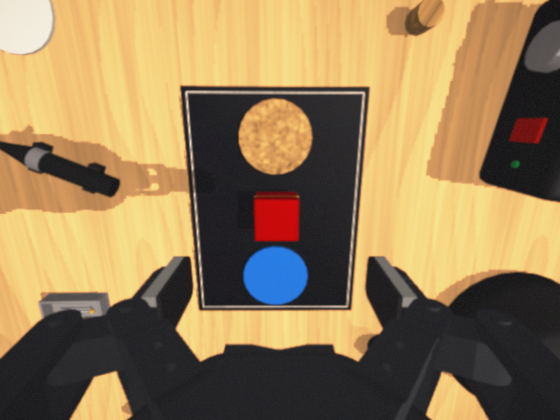

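The box sits squared between the coasters at pixels (255–299,199–241). It is 1 mm from the mat centre with yaw −0.7°, the same as the mat. Gold is next.

```bash
python3 -m pendant '[-0.55,-0.94,0,0,0,0,-0.55,-0.94,0,0,0,0,-0.55,-0.94,0,0,0,0,-0.55,-0.94,0,0,0,0,-0.55,-0.94,0,0,0,0]'
python3 -m pendant '[-0.53,-0.94,0,0,0,0,0,0,0,0,0,0,0,0,0,0,0,0]'
cat >> h.py <<'E'
def medal(name,sat,tip=None):
    im,T,c=snap('wrist',name); s=manip.state()
    h=cv2.cvtColor(im,cv2.COLOR_RGB2HSV); m=sat(h).astype(np.uint8)
    p=proj([[*tip,.01]],T,c)[0].astype(int); k=np.zeros_like(m);k[max(p[1]-45,0):p[1]+45,max(p[0]-45,0):p[0]+45]=1
    cn=max(cv2.findContours(cv2.morphologyEx(m*k,3,np.ones((3,3))),0,cv2.CHAIN_APPROX_NONE)[0],key=cv2.contourArea)[:,0].astype(float)
    print('px',cn.mean(0)); 
    for z in(.005,.010): print(z,circ(cn,z,T,c))
    print(s['eef_pos'],rot(s['eef_rot']).as_matrix()[:2,0])
E
python3 - <<'E'
from h import *
medal('wgold',lambda h:(h[...,0]>18)&(h[...,0]<34)&(h[...,1]>205),(.450,.2736))
E
```

```text
clock: 6.88
eef_pos: [0.468, 0.2335, 0.1706]
eef_rot: [0.001, 1.0, -0.006, -0.001]
contact_force: [0.7, 1.0, -0.3]
finger_gap: 1.0
clock: 7.25
eef_pos: [0.4485, 0.27, 0.171]
eef_rot: [0.001, 1.0, -0.006, -0.001]
contact_force: [-0.4, -1.5, -0.5]
finger_gap: 1.005
px [279.95833333 186.05208333]
0.005 (array([0.44973099, 0.27409568]), (0.036311592906713486, 0.03708409518003464))
0.01 (array([0.44972554, 0.2751765 ]), (0.035723112523555756, 0.03648308664560318))
[0.44891487 0.26951695 0.17124819] [ 0.99992304 -0.01236894]
```

View pics/wgold.png

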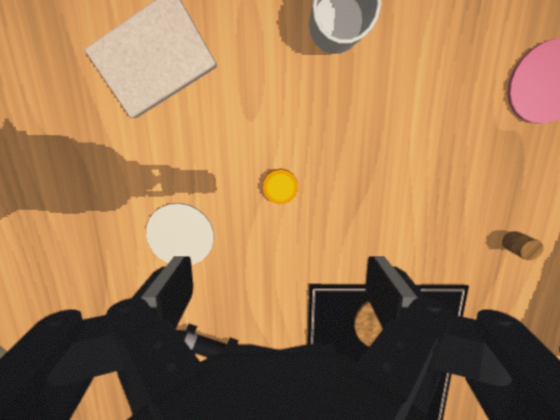

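```bash
python3 -m pendant '[0.02,-0.13,1,0,0,0,0,0,1,0,0,0,0,0,1,0,0,0,0,0,0.9,0,0,0,0,0,0.2,0,0,0]' 0.35
python3 -m pendant '[0,0,0,0,0,0,0,0,0,0,0,0]'
python3 - <<'E'
from h import *
s=manip.state();print(s['eef_pos'],s['contact_force'])
E
```

```text
clock: 7.92
eef_pos: [0.4484, 0.2737, 0.0056]
eef_rot: [0.002, 1.0, -0.006, -0.002]
contact_force: [-0.1, 0.0, 0.1]
finger_gap: 0.648
clock: 8.18
eef_pos: [0.4506, 0.2768, 0.0097]
eef_rot: [-0.001, 1.0, -0.006, 0.001]
contact_force: [-0.1, 0.2, 0.3]
finger_gap: 0.649
[0.45055864 0.27678358 0.00969759] [-0.13662875  0.18158031  0.2973389 ]
```

```bash
python3 -m pendant '[0,0,0,0,0,0,0,0,0,0,0,0]'
python3 -m pendant '[0,0,0,0,0,0]'
```

```text
clock: 8.43
eef_pos: [0.4498, 0.2767, 0.0089]
eef_rot: [-0.0, 1.0, -0.005, 0.001]
contact_force: [-0.0, 0.4, -1.0]
finger_gap: 0.649
clock: 8.55
eef_pos: [0.4494, 0.2765, 0.0084]
eef_rot: [-0.0, 1.0, -0.005, 0.0]
contact_force: [-0.1, -0.2, -0.2]
finger_gap: 0.65
```

```bash
python3 -m pendant '[0,0.05,0.16,0,0,0,0,0,0,0,0,0,0,0,0,0,0,0]'
python3 -m pendant '[0,0,0,0,0,0,0,0,0,0,0,0,0,0,0,0,0,0,0,0,0,0,0,0]' 1 40
```

```text
clock: 8.93
eef_pos: [0.4492, 0.2743, 0.0015]
eef_rot: [0.0, 1.0, -0.005, -0.0]
contact_force: [0.9, -0.4, -0.3]
finger_gap: 0.655
clock: 9.43
eef_pos: [0.4494, 0.2745, 0.0021]
eef_rot: [-0.0, 1.0, -0.005, 0.0]
contact_force: [-0.7, 0.5, 6.1]
finger_gap: 0.417
```

```bash
python3 -m pendant '[0,0,-0.8,0,0,0,0,0,-1,0,0,0,0.47,0.89,-0.7,0,0,0,0.47,0.89,0,0,0,0,0.47,0.89,0,0,0,0]'
python3 -m pendant '[0.47,0.89,0,0,0,0,0.47,0.89,0,0,0,0,0.47,0.9,0,0,0,0,0.46,0.9,0,0,0,0,0,0,0,0,0,0]'
python3 -m pendant '[0,0,0,0,0,0,0,0,0,0,0,0,0,0,0,0,0,0]'
```

```text
clock: 10.05
eef_pos: [0.5051, 0.166, 0.102]
eef_rot: [-0.0, 1.0, -0.005, 0.0]
contact_force: [0.7, -0.7, -1.0]
finger_gap: 0.415
clock: 10.68
eef_pos: [0.5786, 0.0183, 0.1011]
eef_rot: [0.001, 1.0, -0.008, -0.0]
contact_force: [-0.1, 1.7, -1.4]
finger_gap: 0.418
clock: 11.05
eef_pos: [0.5776, 0.0243, 0.1017]
eef_rot: [-0.0, 1.0, -0.004, -0.0]
contact_force: [0.6, 0.2, -0.2]
finger_gap: 0.416
```

```bash
python3 -m pendant '[0,0.03,0.7,0,0,0,0,0,0.5,0,0,0,0,0,0.22,0,0,0,0,0,0,0,0,0,0,0,0,0,0,0]'
python3 -m pendant '[0,0,0,0,0,0,0,0,0,0,0,0]'
```

```text
clock: 11.68
eef_pos: [0.5785, 0.022, 0.0458]
eef_rot: [-0.0, 1.0, -0.005, 0.001]
contact_force: [-0.8, 0.2, -0.9]
finger_gap: 0.415
clock: 11.92
eef_pos: [0.5782, 0.0218, 0.0454]
eef_rot: [-0.0, 1.0, -0.005, 0.0]
contact_force: [0.7, -0.4, -0.8]
finger_gap: 0.419
```

```bash
python3 -m pendant '[0,-0.03,0.1,0,0,0,0,0,0,0,0,0,0,0,0,0,0,0]'
python3 -m pendant '[0,0,0,0,0,0,0,0,0,0,0,0,0,0,0,0,0,0]' 0.35
python3 -m pendant '[0,0,-1,0,0,0,0,0,-1,0,0,0,0,0,-1,0,0,0,0,-0.4,-0.4,0,0,0,0,0,0,0,0,0]' 0
python3 -m pendant '[0,0,0,0,0,0,0,0,0,0,0,0]'
python3 - <<'E'
from h import *
medal('wg2',lambda h:(h[...,0]>18)&(h[...,0]<34)&(h[...,1]>205)&(h[...,2]>80),(.5777,.0231))
im,T,c=load('wrist','wg2')
h=cv2.cvtColor(im,cv2.COLOR_RGB2HSV)
cn=blob(im,(18,205,80),(34,255,255),(240,180,320,250));print('gold@.049',circ(cn,.049,T,c),'@.044',circ(cn,.044,T,c))
m=(((h[...,0]<8)|(h[...,0]>172))&(h[...,1]>150)&(h[...,2]>140)).astype(np.uint8)
cn=max(cv2.findContours(m,0,cv2.CHAIN_APPROX_NONE)[0],key=cv2.contourArea)[:,0].astype(float)
print(cv2.minAreaRect(plane(cn,.039,T,c)[:,:2].astype(np.float32)*1000))
cv2.imwrite('pics/g2.png',cv2.resize(im[130:300,180:380,::-1],(600,510)))
E
```

```text
clock: 12.3
eef_pos: [0.5783, 0.023, 0.0411]
eef_rot: [-0.0, 1.0, -0.005, 0.0]
contact_force: [0.3, -1.4, 2.3]
finger_gap: 0.415
clock: 12.68
eef_pos: [0.5776, 0.0231, 0.0407]
eef_rot: [-0.0, 1.0, -0.005, -0.0]
contact_force: [-0.5, 0.6, -0.1]
finger_gap: 0.65
clock: 13.3
eef_pos: [0.5784, 0.0416, 0.1775]
eef_rot: [-0.001, 1.0, -0.004, 0.001]
contact_force: [-0.1, 0.1, -1.0]
finger_gap: 1.006
clock: 13.55
eef_pos: [0.5772, 0.0385, 0.1751]
eef_rot: [0.0, 1.0, -0.005, -0.002]
contact_force: [-0.3, -0.7, -0.4]
finger_gap: 0.995
px [280.16981132 213.75471698]
0.005 (array([0.57818061, 0.01000143]), (0.041776370257139206, 0.04288850724697113))
0.01 (array([0.57818252, 0.01158803]), (0.04110819101333618, 0.042202554643154144))
[0.5773384  0.03848635 0.17535519] [ 0.99993644 -0.01097684]
gold@.049 (array([0.57823652, 0.02414634]), (0.03628254681825638, 0.03724587336182594)) @.044 (array([0.57823533, 0.02256314]), (0.03695791959762573, 0.0379391573369503))
((578.1234130859375, 32.427284240722656), (24.587724685668945, 43.56623840332031), 89.37004852294922)
```

View pics/g2.png

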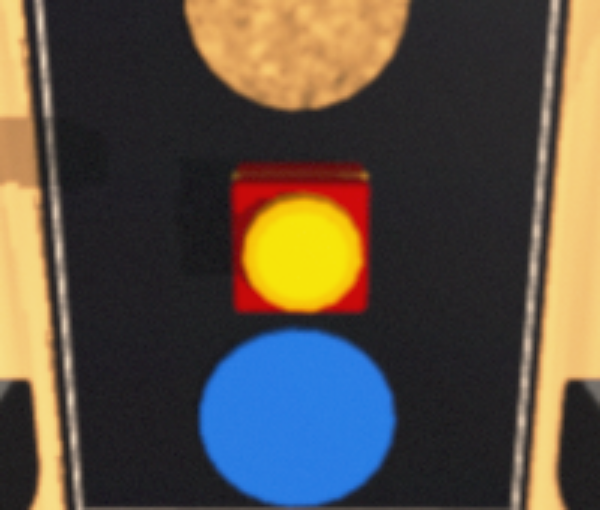

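Gold is centred on the box, about 1 mm off, with the red margins near even around it. Now to the silver medal.

```bash
python3 -m pendant '[-0.11,0.95,0,0,0,0,-0.11,0.95,0,0,0,0,-0.11,0.95,0,0,0,0,-0.11,0.95,0,0,0,0,-0.11,0.95,0,0,0,0]'
python3 -m pendant '[-0.11,0.95,0,0,0,0,-0.11,0.95,0,0,0,0,-0.11,0.95,0,0,0,0,-0.11,0.95,0,0,0,0,-0.11,0.95,0,0,0,0]'
python3 -m pendant '[-0.11,0.95,0,0,0,0,-0.11,0.95,0,0,0,0,0,0,0,0,0,0,0,0,0,0,0,0,0,0,0,0,0,0]'
python3 - <<'E'
from h import *
medal('wsil',lambda h:(h[...,1]<60)&(h[...,2]>60),(.519,-.416))
E
```

```text
clock: 14.22
eef_pos: [0.5534, -0.1523, 0.1762]
eef_rot: [-0.0, 1.0, -0.006, -0.001]
contact_force: [0.3, 0.2, -0.0]
finger_gap: 1.002
clock: 14.85
eef_pos: [0.5294, -0.3418, 0.176]
eef_rot: [-0.0, 1.0, -0.005, -0.001]
contact_force: [0.5, 0.3, 0.7]
finger_gap: 1.002
clock: 15.48
eef_pos: [0.5212, -0.4149, 0.1766]
eef_rot: [-0.001, 1.0, -0.004, -0.0]
contact_force: [0.5, 1.1, -0.4]
finger_gap: 1.0
px [277.         191.38297872]
0.005 (array([ 0.5193857 , -0.41732356]), (0.03594386950135231, 0.03649350255727768))
0.01 (array([ 0.51942265, -0.41616416]), (0.03537198528647423, 0.03591288626194))
[ 0.52115269 -0.41502065  0.17679935] [ 0.99996365 -0.00852546]
```

View pics/wsil.png

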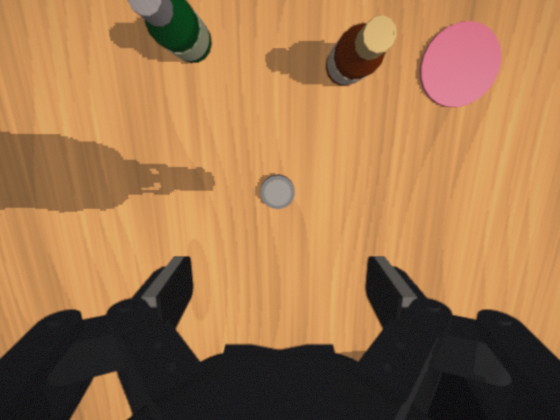

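```bash
python3 -m pendant '[-0.04,0.04,1,0,0,0,0,0,1,0,0,0,0,0,1,0,0,0,0,0,0.9,0,0,0,0,0,0.3,0,0,0]' 0.35
python3 -m pendant '[0,0,0,0,0,0,0,0,0,0,0,0,0,0,0,0,0,0,0,0,0,0,0,0]'
```

```text
clock: 16.15
eef_pos: [0.518, -0.416, 0.0064]
eef_rot: [-0.001, 1.0, -0.005, -0.002]
contact_force: [-0.0, 0.1, 0.3]
finger_gap: 0.651
clock: 16.65
eef_pos: [0.5193, -0.4183, 0.0099]
eef_rot: [0.0, 1.0, -0.005, 0.001]
contact_force: [0.2, -0.3, -0.1]
finger_gap: 0.651
```

```bash
python3 -m pendant '[0,-0.04,0.19,0,0,0,0,0,0,0,0,0,0,0,0,0,0,0]'
python3 -m pendant '[0,0,0,0,0,0,0,0,0,0,0,0,0,0,0,0,0,0,0,0,0,0,0,0]' 1 40
python3 -m pendant '[0,0,-1,0,0,0,0,0,-1,0,0,0,0,0,-1,0,0,1,0,0,-0.9,0,0,1,0,0,0,0,0,1]'
python3 -m pendant '[0,0,0,0,0,1,0,0,0,0,0,1,0,0,0,0,0,1,0,0,0,0,0,1,0,0,0,0,0,1]'
python3 -m pendant '[0,0,0,0,0,1,0,0,0,0,0,0,0,0,0,0,0,0,0,0,0,0,0,0]'
python3 - <<'E'
from h import *
s=manip.state();M=rot(s['eef_rot']).as_matrix();print(s['eef_pos'],M,s['joint_positions'])
print((M.T@(np.array([.5182,.0236,s['eef_pos'][2]])-s['eef_pos']))/.04)
E
```

```text
clock: 17.02
eef_pos: [0.5187, -0.4163, 0.001]
eef_rot: [-0.0, 1.0, -0.005, -0.0]
contact_force: [-0.1, 0.1, -0.3]
finger_gap: 0.648
clock: 17.52
eef_pos: [0.5191, -0.4166, 0.0017]
eef_rot: [0.0, 1.0, -0.005, 0.0]
contact_force: [-0.8, -0.2, 4.5]
finger_gap: 0.423
clock: 18.15
eef_pos: [0.5203, -0.4175, 0.161]
eef_rot: [0.001, 0.964, -0.267, 0.003]
contact_force: [0.7, -0.3, -1.3]
finger_gap: 0.418
clock: 18.77
eef_pos: [0.5187, -0.416, 0.1565]
eef_rot: [0.0, 0.761, -0.649, -0.001]
contact_force: [0.7, 1.0, -0.6]
finger_gap: 0.417
clock: 19.27
eef_pos: [0.5188, -0.4163, 0.1572]
eef_rot: [0.0, -0.704, 0.71, 0.0]
contact_force: [-0.0, 0.4, -0.3]
finger_gap: 0.418
[ 0.51883479 -0.4163494   0.15717073] [[-8.20054069e-03 -9.99966373e-01 -6.33538926e-05]
 [-9.99966350e-01  8.20052638e-03  2.22928922e-04]
 [-2.22401890e-04  6.51798985e-05 -9.99999973e-01]] [ 0.31585653  0.54174652  0.46907254  1.36936544 -0.24531647  1.28802222
 -0.78368845]
[-1.09982348e+01  1.06064734e-01  2.45294157e-03]
```

```bash
python3 -m pendant '[-1,0.01,0,0,0,0,-1,0.01,0,0,0,0,-1,0.01,0,0,0,0,-1,0.01,0,0,0,0,-1,0.01,0,0,0,0]'
python3 -m pendant '[-1,0.01,0,0,0,0,-1,0.01,0,0,0,0,-1,0.01,0,0,0,0,-1,0.01,0,0,0,0,-1,0.01,0,0,0,0]'
python3 -m pendant '[-1,0.01,0,0,0,0,0,0,1,0,0,0,0,0,1,0,0,0,0,0,1,0,0,0,0,0,0.3,0,0,0]'
python3 -m pendant '[0,0,0,0,0,0,0,0,0,0,0,0,0,0,0,0,0,0,0,0,0,0,0,0]'
```

```text
clock: 19.9
eef_pos: [0.5189, -0.2151, 0.1575]
eef_rot: [0.0, -0.704, 0.71, -0.0]
contact_force: [-0.4, 0.6, -1.3]
finger_gap: 0.418
clock: 20.52
eef_pos: [0.519, -0.0152, 0.1576]
eef_rot: [0.0, -0.704, 0.71, -0.0]
contact_force: [1.2, -0.2, -1.1]
finger_gap: 0.417
clock: 21.15
eef_pos: [0.5173, 0.0234, 0.0233]
eef_rot: [-0.002, -0.704, 0.71, 0.001]
contact_force: [0.1, -0.1, -0.5]
finger_gap: 0.418
clock: 21.65
eef_pos: [0.5197, 0.0238, 0.0262]
eef_rot: [0.001, -0.703, 0.711, -0.0]
contact_force: [0.4, -0.1, -1.2]
finger_gap: 0.416
```

```bash
python3 -m pendant '[0,0.03,0.45,0,0,0,0,0,0,0,0,0,0,0,0,0,0,0,0,0,0,0,0,0]'
```

```text
clock: 22.15
eef_pos: [0.5184, 0.0237, 0.008]
eef_rot: [0.0, -0.703, 0.711, -0.0]
contact_force: [-0.2, 0.4, -0.7]
finger_gap: 0.415
```

```bash
python3 -m pendant '[0,0,0.05,0,0,0,0,0,0,0,0,0,0,0,0,0,0,0]'
python3 -m pendant '[0,0,0,0,0,0,0,0,0,0,0,0,0,0,0,0,0,0]' 0.35
python3 -m pendant '[0,0,-1,0,0,0,0,0,-1,0,0,0,0,0,-1,0,0,-1,0,0,-1,0,0,-1,0,0,-0.6,0,0,-1]'
python3 -m pendant '[0,0,0,0,0,-1,0,0,0,0,0,-1,0,0,0,0,0,-1,0,0,0,0,0,-1,0,0,0,0,0,-1]' 0
python3 -m pendant '[0.3,0,0,0,0,-1,0.3,0,0,0,0,0,0,0,0,0,0,0,0,0,0,0,0,0]'
python3 - <<'E'
from h import *
medal('wsil2',lambda h:(h[...,1]<70)&(h[...,2]>70),(.5183,.0237))
im,T,c=load('wrist','wsil2')
print('mat corners tool',proj([[.4817,-.1058,.004],[.4839,.154,.004]],T,c))
b=blob(im,(100,150,80),(125,255,255)); print('blue',circ(b,.009,T,c))
print('gold',circ(blob(im,(18,205,80),(34,255,255),(200,150,360,260)),.046,T,c))
k=blob(im,(5,60,80),(25,180,255),(230,100,330,180)); print('cork',circ(k,.009,T,c))
E
```

```text
clock: 22.52
eef_pos: [0.5183, 0.0237, 0.0056]
eef_rot: [0.0, -0.703, 0.711, -0.0]
contact_force: [0.7, -0.1, 1.7]
finger_gap: 0.42
clock: 22.9
eef_pos: [0.5177, 0.0237, 0.0052]
eef_rot: [-0.0, -0.703, 0.711, 0.0]
contact_force: [0.5, 0.1, 0.4]
finger_gap: 0.649
clock: 23.52
eef_pos: [0.5185, 0.0236, 0.1916]
eef_rot: [-0.001, 0.865, -0.502, 0.001]
contact_force: [0.5, 0.4, -0.2]
finger_gap: 0.65
clock: 24.15
eef_pos: [0.5177, 0.0236, 0.1891]
eef_rot: [-0.0, 0.996, -0.09, -0.0]
contact_force: [-0.4, -0.5, 0.4]
finger_gap: 1.004
clock: 24.65
eef_pos: [0.5414, 0.0214, 0.1891]
eef_rot: [0.0, 1.0, -0.006, -0.0]
contact_force: [-0.6, 0.8, 1.0]
finger_gap: 1.003
px [257.80612245 186.42857143]
0.005 (array([0.51739722, 0.02199292]), (0.03927160054445267, 0.03991498798131943))
0.01 (array([0.51777887, 0.02306483]), (0.038670480251312256, 0.039304010570049286))
[0.54134904 0.0214256  0.18913313] [ 0.9999273  -0.01204517]
mat corners tool [[232.80279126 285.94983419]
 [220.16975202  58.90437555]]
blue (array([ 0.57541847, -0.0567792 ]), (0.07678388804197311, 0.07690407335758209))
gold (array([0.57843876, 0.02311875]), (0.03687506169080734, 0.03764033317565918))
cork (array([0.56988311, 0.09171657]), (0.051592160016298294, 0.06408535689115524))
```

View pics/wsil2.png

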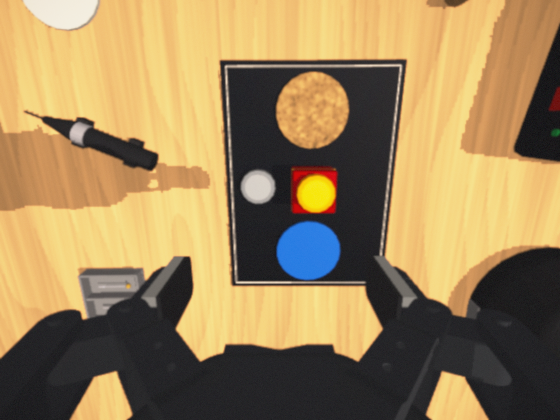

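Silver is at pixel (258,186), at about (0.518, 0.023), midway between the box and the near edge. Amber bottle next.

```bash
python3 - <<'E'
from h import *
im,T,c=load('wrist','wsil'); print('cap',plane([(381,33)],.106,T,c))
S,TS,cs=load('scene','scene0');D,TD,cd=load('side','side0')
print(plane([(201,280)],.106,TS,cs),plane([(342,249)],.106,TD,cd))
s=manip.state();M=rot(s['eef_rot']).as_matrix()
print((M.T@(np.array([.584,-.29,s['eef_pos'][2]])-s['eef_pos']))/.04)
E
```

```text
cap [[ 0.58807481 -0.29013472  0.106     ]]
[[ 0.59048105 -0.29061722  0.106     ]] [[ 0.58577154 -0.28983164  0.106     ]]
[ 1.15997573e+00  7.77223174e+00 -7.17858330e-04]
```

```bash
python3 -m pendant '[0.16,0.97,0,0,0,0,0.16,0.97,0,0,0,0,0.16,0.97,0,0,0,0,0.16,0.97,0,0,0,0,0.16,0.97,0,0,0,0]'
python3 -m pendant '[0.16,0.97,0,0,0,0,0.16,0.97,0,0,0,0,0.15,0.97,0,0,0,0,0,0,0,0,0,0,0,0,0,0,0,0]'
python3 -m pendant '[0,0,0,0,0,0,0,0,0,0,0,0]'
python3 - <<'E'
from h import *
s=manip.state();print(s['eef_pos'],rot(s['eef_rot']).as_matrix()[:2,0])
im,T,c=snap('wrist','wamb')
print(proj([[.588,-.29,.106],[.588,-.29,0]],T,c))
E
```

```text
clock: 25.32
eef_pos: [0.5716, -0.174, 0.1895]
eef_rot: [-0.0, 1.0, -0.006, 0.0]
contact_force: [0.6, -0.0, 1.0]
finger_gap: 0.999
clock: 25.95
eef_pos: [0.5892, -0.2887, 0.189]
eef_rot: [-0.0, 1.0, -0.005, -0.0]
contact_force: [-1.1, 0.8, 0.5]
finger_gap: 1.0
clock: 26.2
eef_pos: [0.5896, -0.2882, 0.1895]
eef_rot: [-0.0, 1.0, -0.004, 0.0]
contact_force: [0.0, -0.2, -0.1]
finger_gap: 1.002
[ 0.58958944 -0.28824925  0.18950137] [ 0.99996146 -0.00877155]
[[276.67807336 215.31126262]
 [277.19617947 187.46507465]]
```

View pics/wamb.png

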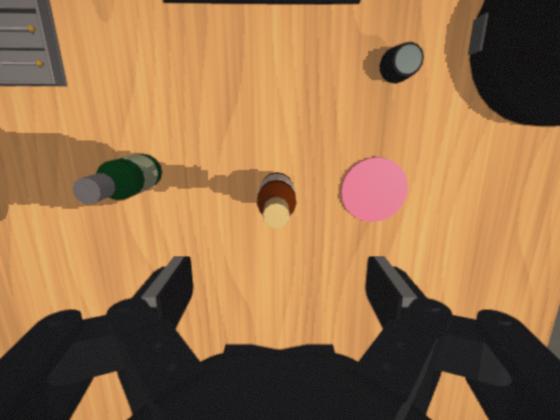

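The amber cap is at (276,215), exactly where predicted, and the green bottle is clear at (120,180). The bottle is 106 mm tall and the gripper body starts 54 mm above the grasp point. I'll therefore grip higher than 40 mm so the cap can't touch the body.

```bash
python3 -m pendant '[-0.04,0.04,0.8,0,0,0,0,0,1,0,0,0,0,0,0.9,0,0,0,0,0,0.6,0,0,0,0,0,0.3,0,0,0]'
python3 -m pendant '[0,0,0,0,0,0,0,0,0,0,0,0,0,0,0,0,0,0]'
```

```text
clock: 26.88
eef_pos: [0.587, -0.2903, 0.0438]
eef_rot: [-0.0, 1.0, -0.005, -0.001]
contact_force: [0.2, 0.7, 0.6]
finger_gap: 0.999
clock: 27.25
eef_pos: [0.5883, -0.2915, 0.0466]
eef_rot: [0.0, 1.0, -0.005, 0.001]
contact_force: [0.9, -0.4, -0.3]
finger_gap: 1.004
```

```bash
python3 -m pendant '[0,-0.03,0.16,0,0,0,0,0,0,0,0,0,0,0,0,0,0,0]'
python3 -m pendant '[0,0,0,0,0,0,0,0,0,0,0,0,0,0,0,0,0,0,0,0,0,0,0,0]' 1 40
python3 -m pendant '[0,0,-0.5,0,0,0,0,0,-1,0,0,0,0,0,-1,0,0,0,0,0,0,0,0,0,0,0,0,0,0,0]'
python3 - <<'E'
from h import *
s=manip.state();M=rot(s['eef_rot']).as_matrix()
print((M.T@(np.array([.5776,.1027,s['eef_pos'][2]])-s['eef_pos']))/.04,s['eef_pos'])
E
```

```text
clock: 27.62
eef_pos: [0.5876, -0.2899, 0.0388]
eef_rot: [-0.0, 1.0, -0.005, -0.0]
contact_force: [-0.3, 0.7, -0.8]
finger_gap: 1.003
clock: 28.12
eef_pos: [0.5877, -0.2901, 0.0391]
eef_rot: [0.0, 1.0, -0.005, 0.0]
contact_force: [-0.8, -0.1, 1.9]
finger_gap: 0.439
clock: 28.75
eef_pos: [0.5875, -0.2898, 0.1392]
eef_rot: [-0.0, 1.0, -0.005, 0.0]
contact_force: [-0.0, -0.4, -1.4]
finger_gap: 0.44
[-3.49143516e-01 -9.80917292e+00  1.77860515e-03] [ 0.58748425 -0.28979095  0.13916241]
```

```bash
python3 -m pendant '[-0.035,-0.5,0,0,0,0,-0.035,-0.9,0,0,0,0,-0.035,-1,0,0,0,0,-0.035,-1,0,0,0,0,-0.035,-1,0,0,0,0]'
python3 -m pendant '[-0.035,-1,0,0,0,0,-0.035,-1,0,0,0,0,-0.035,-1,0,0,0,0,-0.035,-1,0,0,0,0,-0.035,-0.9,0,0,0,0]'
python3 -m pendant '[0,-0.5,0,0,0,0,0,0,0.4,0,0,0,0,0,0.7,0,0,0,0,0,0.7,0,0,0,0,0,0.3,0,0,0]'
python3 -m pendant '[0,0,0,0,0,0,0,0,0,0,0,0,0,0,0,0,0,0,0,0,0,0,0,0]'
```

```text
clock: 29.38
eef_pos: [0.5814, -0.1106, 0.1377]
eef_rot: [-0.0, 1.0, -0.004, -0.001]
contact_force: [-0.1, 0.1, -0.9]
finger_gap: 0.441
clock: 30.0
eef_pos: [0.5757, 0.0854, 0.1378]
eef_rot: [-0.0, 1.0, -0.004, -0.001]
contact_force: [0.8, 0.3, -1.4]
finger_gap: 0.44
clock: 30.62
eef_pos: [0.5761, 0.0995, 0.052]
eef_rot: [0.001, 1.0, -0.007, -0.002]
contact_force: [-0.1, -0.5, -1.7]
finger_gap: 0.44
clock: 31.12
eef_pos: [0.5782, 0.1023, 0.0557]
eef_rot: [-0.0, 1.0, -0.005, 0.001]
contact_force: [-0.4, 1.0, -0.7]
finger_gap: 0.438
```

```bash
python3 -m pendant '[-0.01,0,0.15,0,0,0,0,0,0,0,0,0,0,0,0,0,0,0,0,0,0,0,0,0]'
python3 -m pendant '[0,0,0.02,0,0,0,0,0,0,0,0,0,0,0,0,0,0,0]'
```

```text
clock: 31.62
eef_pos: [0.5773, 0.1021, 0.0489]
eef_rot: [-0.0, 1.0, -0.005, -0.0]
contact_force: [0.3, -0.6, -1.0]
finger_gap: 0.439
clock: 32.0
eef_pos: [0.5774, 0.1022, 0.0481]
eef_rot: [-0.0, 1.0, -0.005, 0.0]
contact_force: [0.6, 0.0, -0.6]
finger_gap: 0.441
```

```bash
python3 -m pendant '[0,0,0.02,0,0,0,0,0,0,0,0,0,0,0,0,0,0,0]'
python3 -m pendant '[0,0,0,0,0,0,0,0,0,0,0,0,0,0,0,0,0,0,0,0,0,0,0,0]' 0
python3 -m pendant '[0,0,-0.5,0,0,0,0,0,-0.8,0,0,0,0,0,-1,0,0,0,0,0,-1,0,0,0,0,0,-0.5,0,0,0]'
python3 - <<'E'
from h import *
s=manip.state();M=rot(s['eef_rot']).as_matrix()
print((M.T@(np.array([.5036,.430,s['eef_pos'][2]])-s['eef_pos']))/.04,s['eef_pos'])
E
```

```text
clock: 32.38
eef_pos: [0.5774, 0.1022, 0.0481]
eef_rot: [-0.0, 1.0, -0.005, 0.0]
contact_force: [-1.8, -1.0, 6.0]
finger_gap: 0.443
clock: 32.88
eef_pos: [0.5772, 0.1021, 0.0472]
eef_rot: [-0.0, 1.0, -0.005, -0.0]
contact_force: [-0.2, -0.4, -1.5]
finger_gap: 0.999
clock: 33.5
eef_pos: [0.5782, 0.1023, 0.202]
eef_rot: [-0.0, 1.0, -0.005, 0.002]
contact_force: [0.5, -1.4, -0.6]
finger_gap: 1.0
[-1.95133216e+00 -8.17346319e+00  1.12981185e-03] [0.5782045  0.10225729 0.20199723]
```

```bash
python3 -m pendant '[-0.22,-0.9,0,0,0,0,-0.22,-0.9,0,0,0,0,-0.22,-0.9,0,0,0,0,-0.22,-0.9,0,0,0,0,-0.22,-0.9,0,0,0,0]'
python3 -m pendant '[-0.22,-0.9,0,0,0,0,-0.22,-0.9,0,0,0,0,-0.22,-0.9,0,0,0,0,-0.2,-0.9,0,0,0,0,0,0,0,0,0,0]'
python3 -m pendant '[0,0,0,0,0,0,0,0,0,0,0,0,0,0,0,0,0,0]'
python3 - <<'E'
from h import *
im,T,c=snap('wrist','wcup')
s=manip.state();print(s['eef_pos'],rot(s['eef_rot']).as_matrix()[:2,0])
h=cv2.cvtColor(im,cv2.COLOR_RGB2HSV);m=((h[...,1]<50)&(h[...,2]>90)).astype(np.uint8)
p=proj([[.5036,.430,.03]],T,c)[0].astype(int);k=np.zeros_like(m);k[max(0,p[1]-60):p[1]+60,p[0]-60:p[0]+60]=1
cn=max(cv2.findContours(m*k,0,cv2.CHAIN_APPROX_NONE)[0],key=cv2.contourArea)[:,0].astype(float)
print(p,cn.min(0),cn.max(0)); 
for z in(.02,.045):print(z,circ(cn,z,T,c))
S,TS,cs=load('scene','scene0');
cv2.imwrite('pics/cup.png',cv2.resize(im[100:280,160:400,::-1],(800,600)))
E
```

```text
clock: 34.12
eef_pos: [0.5348, 0.2837, 0.1993]
eef_rot: [-0.0, 1.0, -0.005, -0.0]
contact_force: [-0.2, 0.4, -0.1]
finger_gap: 1.001
clock: 34.75
eef_pos: [0.4996, 0.4309, 0.1985]
eef_rot: [-0.001, 1.0, -0.002, -0.001]
contact_force: [0.3, -0.7, 0.8]
finger_gap: 1.001
clock: 35.12
eef_pos: [0.503, 0.4259, 0.1995]
eef_rot: [0.0, 1.0, -0.006, 0.0]
contact_force: [-0.4, 0.5, 0.6]
finger_gap: 0.999
[0.50282541 0.42612298 0.19953498] [ 0.99993058 -0.01177912]
[279 186] [254. 162.] [304. 214.]
0.02 (array([0.50359088, 0.42442259]), (0.05526004359126091, 0.05961556360125542))
0.045 (array([0.5035997, 0.4300184]), (0.05097132548689842, 0.05498882383108139))
```

View pics/cup.png

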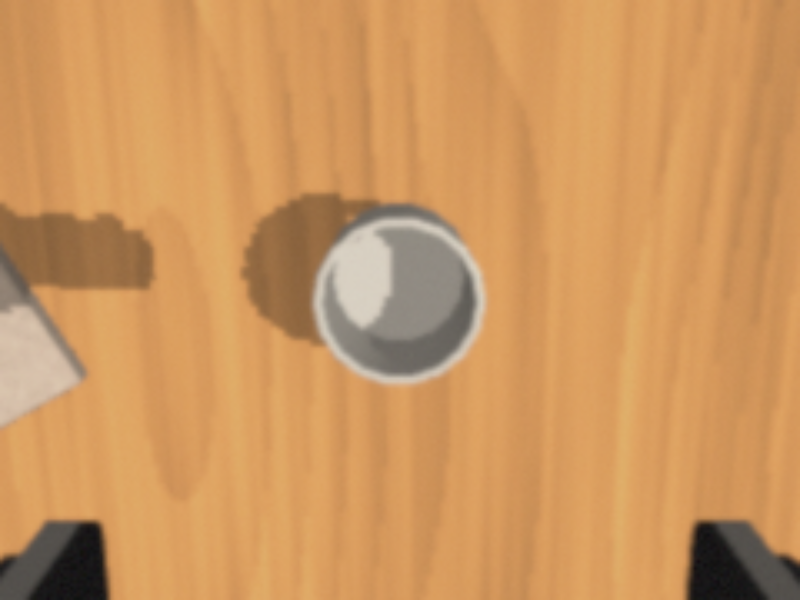

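The rim centre is at image (280,189.5), so the cup is at about (0.504, 0.4285). Fingers clear everything around it.

```bash
python3 -m pendant '[0.02,-0.06,0.9,0,0,0,0,0,1,0,0,0,0,0,1,0,0,0,0,0,1,0,0,0,0,0,0.6,0,0,0]'
python3 -m pendant '[0,0,0.2,0,0,0,0,0,0,0,0,0,0,0,0,0,0,0,0,0,0,0,0,0]'
```

```text
clock: 35.8
eef_pos: [0.5025, 0.4282, 0.017]
eef_rot: [0.001, 1.0, -0.006, -0.001]
contact_force: [0.7, 1.1, 0.5]
finger_gap: 0.997
clock: 36.3
eef_pos: [0.5038, 0.4299, 0.0127]
eef_rot: [-0.001, 1.0, -0.005, 0.001]
contact_force: [0.1, 0.4, 0.4]
finger_gap: 0.999
```

```bash
python3 -m pendant '[0,0.03,0.1,0,0,0,0,0,0,0,0,0,0,0,0,0,0,0]'
python3 -m pendant '[0,0,0,0,0,0,0,0,0,0,0,0,0,0,0,0,0,0,0,0,0,0,0,0]' 1 25
python3 -m pendant '[0,0,-1,0,0,0,0,0,-1,0,0,0,0,0,-1,0,0,0,0,0,-1,0,0,0,0,0,-0.3,0,0,0]'
python3 - <<'E'
from h import *
s=manip.state();M=rot(s['eef_rot']).as_matrix()
print((M.T@(np.array([.5757,-.0568,s['eef_pos'][2]])-s['eef_pos']))/.04,s['eef_pos'],s['finger_gap'])
E
```

```text
clock: 36.67
eef_pos: [0.5031, 0.4281, 0.0072]
eef_rot: [0.0, 1.0, -0.005, -0.0]
contact_force: [0.6, -0.2, 0.7]
finger_gap: 0.999
clock: 37.17
eef_pos: [0.5032, 0.4283, 0.0076]
eef_rot: [-0.0, 1.0, -0.005, 0.0]
contact_force: [0.6, 0.5, 2.4]
finger_gap: 0.612
clock: 37.8
eef_pos: [0.5041, 0.429, 0.1825]
eef_rot: [-0.002, 1.0, -0.005, 0.002]
contact_force: [0.3, -0.6, -1.1]
finger_gap: 0.612
[ 1.91747095 12.12449607 -0.03315688] [0.50410527 0.42896137 0.18249037] 0.6117075669780853
```

```bash
python3 -m pendant '[0.15,0.93,0,0,0,0,0.15,0.93,0,0,0,0,0.15,0.93,0,0,0,0,0.15,0.93,0,0,0,0,0.15,0.93,0,0,0,0]'
python3 -m pendant '[0.15,0.93,0,0,0,0,0.15,0.93,0,0,0,0,0.15,0.93,0,0,0,0,0.15,0.93,0,0,0,0,0.15,0.93,0,0,0,0]'
python3 -m pendant '[0.15,0.93,0,0,0,0,0.15,0.93,0,0,0,0,0.12,0.96,0,0,0,0,0,0,0,0,0,0,0,0,0,0,0,0]'
python3 -m pendant '[0,0,1,0,0,0,0,0,1,0,0,0,0,0,1,0,0,0,0,0,0.6,0,0,0,0,0,0,0,0,0]'
python3 -m pendant '[0,0,0,0,0,0,0,0,0,0,0,0,0,0,0,0,0,0]'
```

```text
clock: 38.42
eef_pos: [0.5307, 0.2403, 0.178]
eef_rot: [0.0, 1.0, -0.005, -0.001]
contact_force: [0.3, -0.9, 0.3]
finger_gap: 0.614
clock: 39.05
eef_pos: [0.5586, 0.0542, 0.1781]
eef_rot: [0.0, 1.0, -0.005, -0.001]
contact_force: [0.2, 0.8, 0.6]
finger_gap: 0.61
clock: 39.67
eef_pos: [0.5744, -0.0568, 0.1783]
eef_rot: [-0.0, 1.0, -0.005, -0.001]
contact_force: [-0.0, 0.8, -1.1]
finger_gap: 0.61
clock: 40.3
eef_pos: [0.5729, -0.0555, 0.0329]
eef_rot: [-0.0, 1.0, -0.004, -0.003]
contact_force: [0.0, -0.1, -0.6]
finger_gap: 0.612
clock: 40.67
eef_pos: [0.5755, -0.0573, 0.0364]
eef_rot: [-0.0, 1.0, -0.005, 0.001]
contact_force: [0.4, 0.8, -0.1]
finger_gap: 0.616
```

```bash
python3 -m pendant '[0.01,-0.01,0.4,0,0,0,0,0,0,0,0,0,0,0,0,0,0,0,0,0,0,0,0,0]'
python3 -m pendant '[0,0,0.04,0,0,0,0,0,0,0,0,0,0,0,0,0,0,0]'
```

```text
clock: 41.18
eef_pos: [0.5754, -0.0571, 0.0194]
eef_rot: [-0.0, 1.0, -0.005, 0.0]
contact_force: [-0.6, -0.2, -0.2]
finger_gap: 0.613
clock: 41.55
eef_pos: [0.5752, -0.057, 0.0177]
eef_rot: [-0.0, 1.0, -0.005, -0.0]
contact_force: [0.5, -0.6, -0.2]
finger_gap: 0.616
```

```bash
python3 -m pendant '[0,0,0.03,0,0,0,0,0,0,0,0,0,0,0,0,0,0,0]'
python3 -m pendant '[0,0,0,0,0,0,0,0,0,0,0,0,0,0,0,0,0,0,0,0,0,0,0,0]' 0
python3 -m pendant '[0,0,-1,0,0,0,0,0,-1,0,0,0,0,0,-1,0,0,0,0,0,-1,0,0,0,0,0,-1,0,0,0]'
python3 -m pendant '[0,-0.3,0,0,0,0,0,0,0,0,0,0,0,0,0,0,0,0,0,0,0,0,0,0]'
python3 - <<'E'
from h import *
im,T,c=snap('wrist','wfin'); S,TS,cs=snap('scene','sfin'); snap('side','dfin')
tg=dict(amb=[.5773,.1023,.115],cup=[.5756,-.0568,.054],gold=[.5778,.0231,.049],sil=[.518,.0235,.014])
for k,v in tg.items():print(k,proj([v],T,c),proj([v],TS,cs))
D=np.load('pics/dfin.npy')
f=lambda I,x,y,w=75,h=56:cv2.resize(I[y-h:y+h,x-w:x+w,::-1],(400,300))
cv2.imwrite('pics/fin.png',np.vstack([np.hstack([f(S,288,215),f(D,278,215)]),np.hstack([f(im,280,180,160,120),f(S,170,270,100,75)])]))
E
```

```text
clock: 41.92
eef_pos: [0.5753, -0.057, 0.0165]
eef_rot: [-0.0, 1.0, -0.005, 0.0]
contact_force: [0.3, -0.7, 0.5]
finger_gap: 0.61
clock: 42.42
eef_pos: [0.5752, -0.057, 0.0165]
eef_rot: [-0.0, 1.0, -0.005, -0.0]
contact_force: [0.4, -0.0, -0.2]
finger_gap: 1.0
clock: 43.05
eef_pos: [0.5751, -0.057, 0.2179]
eef_rot: [-0.0, 1.0, -0.005, 0.0]
contact_force: [0.4, 0.0, 0.8]
finger_gap: 0.998
clock: 43.55
eef_pos: [0.5748, -0.0454, 0.2154]
eef_rot: [0.0, 1.0, -0.005, -0.001]
contact_force: [-0.4, 0.1, -0.7]
finger_gap: 0.998
amb [[279.9479673    9.74161258]] [[307.52454766 167.28344305]]
cup [[279.73841714 201.6479576 ]] [[267.65711525 223.69195042]]
gold [[281.06609841 124.31868741]] [[288.46135972 205.73210882]]
sil [[227.92794495 124.31769385]] [[269.06448208 205.65224459]]
```

View pics/fin.png

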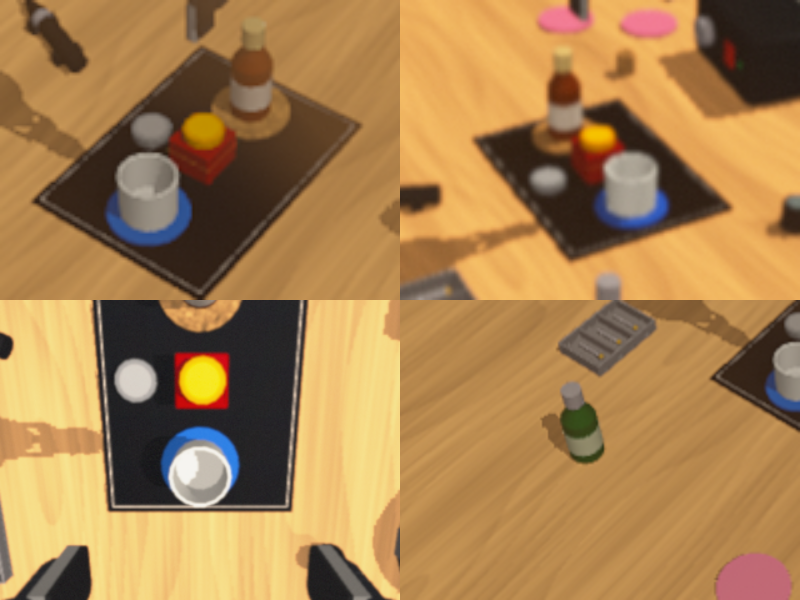

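View pics/wfin.png

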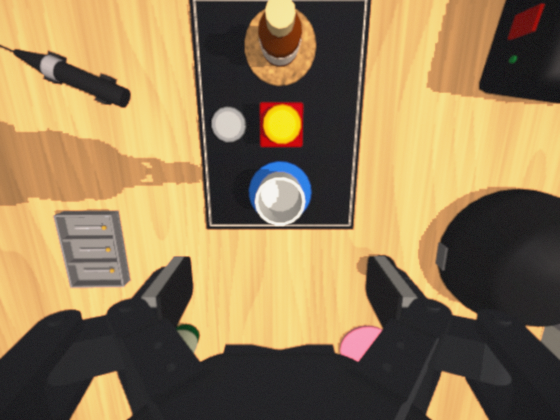

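The crops show everything in place. In the wrist view the cup rim is at (280,200) against a predicted 201.6, gold is at (281,124) and silver at (228,124). The amber bottle stands on the cork at (281,40) and the green bottle is still upright. The gripper is clear, so I'm handing in.

```bash
python3 -c "
from station import manip
s=manip.state();print(s['clock'],s['contact_force'],s['eef_pos']);print(manip.sign_off())"
```

```text
43.7 [-0.10730936 -0.23805334  0.40969073] [ 0.57518507 -0.04533986  0.21600366]
the job is handed in; nothing more can be done
None
```

The gift set is laid out on the mat as asked, and I handed it in at 43.7 s of the 128 s allowed. I placed things in the order you listed them: box, gold medal, silver medal, amber bottle, cup.

| Item | Last check |
|---|---|
| Red ring box | About 1 mm from the mat's centre and square with the mat (both turned about −0.7°) |
| Gold medal | Within about 1 mm of the box's centre |
| Silver medal | At (0.518, 0.023), within about 1 mm of half-way between the box and the near edge |
| Amber bottle | Upright on the cork coaster |
| Frosted cup | Open side up on the blue coaster, about 1 mm from its middle |
| Green bottle | Not touched; upright in the final picture |

- **Bottle grip:** I gripped the amber bottle about 58 mm above its foot rather than 40 mm. At 40 mm the cap would have hit the gripper's body.
- **Disagreement:** in the last wrist picture the amber cap sat about 4 pixels (roughly 3 mm) from where I predicted. It was at the very edge of that picture. The arm's own position at release put the bottle within 1 mm of the coaster's centre, and the other two cameras showed it well inside the coaster, so I left it.
- **Forces:** the wrist forces printed after each move never passed about 7 N. No other check failed.

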